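Pressurise the filtration vessel

TASK

Get the steel pressure vessel ready to filter into its beaker: push the yellow vent handle on its lid round until it is fully closed, then press the black pump plunger right down and let it spring back, over and over, until the red and green pressure pin has popped fully out. It is all pushing with the fingertips: do not touch the pin, and do not lift, tip or shift the vessel, the beaker, the bottles, the timer or the marker. Finish with the vent still closed and the plunger up.

Things in the scene. Friction and masses are not known exactly. Their poses are not given: they have to be found in the camera images.
- vessel: Loose, heavy (about 3.5 kg) steel pressure vessel, 132 mm wide at the lid, lid top 120 mm above its base. Origin: centre of the underside; z up. Lid, in its frame (mm): pump in the middle, vent tap at (0,-43), pressure pin at (-40,18), relief valve at (42,14) up to z 138, thin bent outlet tube up to z 153 from (4,43) to (-30,102), four 5 mm screw heads at radius 56.
- plunger_top (a point): Middle of the top face of the black mushroom plunger (44 mm across, flat over 32 mm), 184 mm above the vessel's base when up; below it an aluminium barrel 48 mm across at its foot, ending at 150 mm. Moves with the plunger.
- plunger (a joint): Plunger travel, m: 0 = up, 0.018 = bottomed. A spring returns it: 4 N at the top, 8 N at the bottom, and up to 7 N more while it pumps. Strokes count only with the vent closed. Each full stroke (13 mm or more down, then fully up) adds one step of pressure; three to six are needed, depending on the unknown pressure at the start. Extra strokes do no harm.
- pin_top (a point): Middle of the top of the pressure pin (10 mm thick, red crown on a green shank, in a brass bushing whose rim is 132 mm above the vessel's base). Sunk: 133.5 mm above the base, only red shows; fully out: 148.5 mm, the green shank shows below the crown.
- pin (a joint): How far the pressure pin stands out, in m: 0 = sunk (where it stays, within 2 mm, while pumping), 0.015 = fully out; 0.0135 and more counts as fully out. Its spring pops it out at once when the pressure is enough, and it stays out.
- vent (a joint): Angle of the vent handle about the vertical, rad: 0 to 0.3 at the start (open; at 0 the handle points off the lid along the vessel's -y), 1.571 = fully closed against its stop (handle along the vessel's +x). Grows counter-clockwise seen from above, takes about 1 N at the tip, stays where it is left.
- vent_tip (a point): Centre of the yellow vent handle near its tip, 48 mm from the pivot; the handle is 10 mm wide (12 mm at the tip), 6 mm thick, its top 140.5 mm above the vessel's base, its underside 134.5 mm, and ends 54 mm from the pivot. Turns with the handle.
- vent_pivot (a point): Point on the vent handle's vertical axis at the handle's mid-height; fixed to the vessel at x 0, y -43, z 137.5 mm.
- beaker: Empty 55 mm wide, 68 mm tall beaker below the vessel's outlet tube. Origin: centre of its underside. Leave it alone.
- red_bottle: Glass bottle with a red cap, 55 mm wide, 103 mm tall, behind the vessel. Origin: centre of its underside. Leave it alone.
- blue_bottle: Glass bottle with a blue cap, 69 mm wide, 128 mm tall, to the right, beyond the vessel. Origin: centre of its underside. Leave it alone.
- timer: Beige bench timer, 63 x 52 x 108 mm, at the back right. Origin: centre of its underside. Leave it alone.
- marker: Blue and white marker, 136 mm long, 13 mm thick, lying near the robot on the right. Leave it alone.

How it is judged:
On the way, in this order (a step that is already met when the one before it is completed fails the run):
1. the vent handle is pushed fully closed (value of joint vent above 1.4 rad), for 0.2 s.
2. the pressure pin has been pumped fully out (value of joint pin above 0.0135 m and value of joint vent above 1.4 rad), for 0.2 s.
At the end, for the whole second after the job is handed in: The pin stands at least 13.5 mm of its 15 mm out, the vent handle is within 0.17 rad of its closed stop, the plunger is back within 3 mm of its top, the vessel stands upright, at rest, within 30 mm of where it started, and the beaker, bottles, timer and marker are within 30 mm of where they started (all of step 2 and value of joint plunger below 0.003 m and distance of each of vessel, beaker, red_bottle, blue_bottle, timer, marker from where it was at the start of the episode below 0.03 m and angle between vessel's own z axis and vertical below 0.03 rad and linear speed of vessel below 0.02 m/s); the robot touches nothing.
It fails at once if the vessel is lifted or carried (height (world z) of vessel above 0.01 m).
It fails at once if the vessel is tipped (angle between vessel's own z axis and vertical above 0.12 rad).
It fails at once if the vessel is shoved out of its place (distance of vessel from where it was at the start of the episode above 0.04 m).
It fails at once if the pressure pin is touched (contact force between any of the arm, the fingers and pin above 0.5 N).
It fails at once if the beaker, a bottle, the timer or the marker is knocked away, lifted or carried (distance of any of beaker, red_bottle, blue_bottle, timer, marker from where it was at the start of the episode above 0.03 m).
It also fails if it takes over 54 s, if anything falls off the work surface, if the arm or the gripper's body presses on something with over 40 N, if the wrist force passes 120 N, or if a joint passes its speed limit or range.

ROBOT

A 7-joint arm with a two-finger parallel gripper is mounted at the origin on a cart in front of the work surface, level with it; the furniture and walls round the work are solid. World frame = base frame: x ahead of the robot, y to its left, z up, the work surface at z = 0. Lengths are in m, angles in rad, forces in N, time in s.
With the tool pointing down it reaches from about 0.425 to 0.925 m from the base axis. Payload 6.8 kg.
Tool frame: the origin (TCP) lies at the very end of the fingers, on their centre line; the grasp point (between the pads) lies 19 mm behind it; x points along the fingers, y is the direction in which the jaws open and shut, and the axes are right-handed (so a half turn about x gives the same grasp; the last joint's range is limited). The gripper opens to 85 mm and grips with 20 to 120 N. Pads are 22 mm wide; open, the fingers measure 114 mm over their backs; the gripper's body (76 mm by 85 mm) begins 54 mm behind the grasp point. The pads swing forward as they close: fully open they stand 13 mm farther back than shut.
Start: joints at [-1.404, 0.477, 0.022, 1.555, -0.011, 1.109, -0.083], TCP at [0.183, 0.65, 0.231] pointing down, gripper open.
Joint ranges: [-2.96, 2.96], [-0.34, 2.1], [-1.41, 1.46], [0.24, 2.44], [-1.37, 4.51], [0.17, 1.92], [-2.96, 2.96]. Speed limits (rad/s): [2.39, 2.39, 3.14, 3.14, 3.14, 3.14, 3.14].

INTERFACE

Orientations are given as a rotation vector (axis times angle).
In Python, from bench import get_obs, grab_frame, camera_info, hand_in gives the robot as it stands.
- The arm moves only by the tool apply_moves, never from a script. Its argument "series" is text: rows parted by semicolons, each of 7 numbers parted by spaces: the turn, a rotation vector about the tool's x, y, z in rad, then the shift along the tool's x, y, z in m, then the opening, from 0 (shut) to 1 (fully open). In form: wx wy wz tx ty tz hand; .... A call has 1 to 12 rows; each row is the pose to reach, as a shift and turn from the pose commanded when the call began, along the tool's axes at that moment; what a row does not reach only later rows make up. A row lasts 1/8 s, in which the tool goes at most 62.5 mm and 10.7 degrees, less where a joint would pass 70% of its speed; a pose out of reach is approached as far as the arm can. A call with a gripper value outside its range is refused whole. The fingers move at their own pace and stop on an object; "force" is the grip in N (left out, the last holds). Time passes only in rows, so rows that repeat a pose let the fingers close. It gives the time, the measured TCP pose, the force and the opening at its end, in the units of the state.
- get_obs(): the state, without advancing time (a new reading comes with each control period).
- grab_frame(name): name is "side" or "top" or "wrist"; returns the picture (480x640x3 uint8, blue, green, red); there is no depth.
- camera_info(name): a dict with "fov_y" (degrees; the focal length in pixels is half the picture's height over the tangent of half this angle, whatever the lens; pixels are square), "cx", "cy" (the principal point, pixels), "D" ([k1, k2, p1, p2, k3] as OpenCV has them; the pictures are not rectified), "rvec" (rotation vector, rad) and "tvec" (3), from world to camera coordinates, as OpenCV has them. Camera axes: x right, y down, z forward; pixel columns grow to the right and rows downward; lengths in m; the calibration is good to about 2 mm. A picture is of the moment at which its call begins: read the wrist's pose just before it. camera_info takes no time and is no camera call; for the wrist camera it gives the pose at the moment of the call.
- hand_in(): hands the job in, once; it reports no verdict.
The state is a dict: "clock": time; "joints": joint angles; "qvel": joint speeds; "tau": joint torques, N m; "tcp_pos": TCP position; "orientation": TCP orientation; "contact_force": force on the tool from outside, world axes, zero at the start; "moment": the same for the moment, N m; "grip_width": finger opening in m.
Only numpy, scipy, OpenCV 4.12 (cv2) and the standard library are available. Lean on these libraries where they do the work, as an engineer would, in place of code of your own. Each camera call takes 0.05 s, during which the arm holds its last target.

## Working session

There is one attempt and no reset: what is moved stays moved. The work goes in short steps, Python scripts to look and compute and a tool call to move; the robot and the scene stay as the last step left them, time stands still between calls to the robot, and variables do not carry over. Pictures are saved under pics/ and viewed, and the job is handed in when it is done.

Besides the shell and the picture viewer there is one more tool, called in YAML: its name, and indented under it one key for each argument. apply_moves: Moves the arm, as the interface text tells. Its arguments: {"type":"object","properties":{"series":{"type":"string"},"force":{"type":"number"}},"required":["series"]}

```bash
mkdir -p pics; ls; python3 - <<'E'
from bench import *
import cv2
o=get_obs()
for k in ('clock','tcp_pos','orientation','grip_width','contact_force'): print(k,o[k])
for n in ('side','top','wrist'):
    print(n,camera_info(n)); cv2.imwrite(f'pics/{n}0.png',grab_frame(n))
E
```

```text
pics
clock 0.0
tcp_pos [0.18304358 0.64909713 0.23031855]
orientation [ 0.21427064  1.5600877  -0.21713242]
grip_width 0.08547454696701927
contact_force [-1.4806885   0.44326473 -0.3904651 ]
side {'fov_y': 53.828026990876985, 'cx': 322.20453821011, 'cy': 245.2161106745654, 'D': array([-0.02878963,  0.        ,  0.        ,  0.        ,  0.        ]), 'rvec': array([ 2.13025936, -0.55190564,  0.30346389]), 'tvec': array([-0.6431515 ,  0.09865553,  0.91260691])}
top {'fov_y': 45.44477493181564, 'cx': 325.2025104729271, 'cy': 244.28087936597703, 'D': array([-0.09259192,  0.        ,  0.        ,  0.        ,  0.        ]), 'rvec': array([ 2.13747246, -2.15773318,  0.19722557]), 'tvec': array([-0.31916834,  0.55411399,  1.0548978 ])}
wrist {'fov_y': 60.03009453097337, 'cx': 322.6866167377119, 'cy': 237.47475420142797, 'D': array([-0.08638026,  0.        ,  0.        ,  0.        ,  0.        ]), 'rvec': array([-2.30410883, -1.74557987, -0.26049396]), 'tvec': array([-0.67500025, -0.03938312,  0.379294  ])}
```

View pics/side0.png

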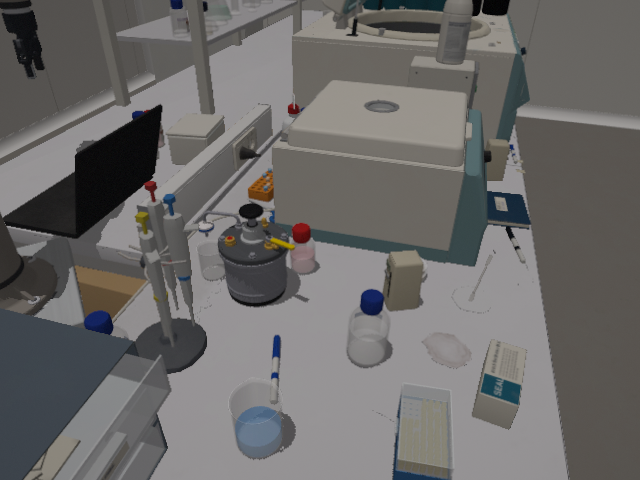

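View pics/top0.png

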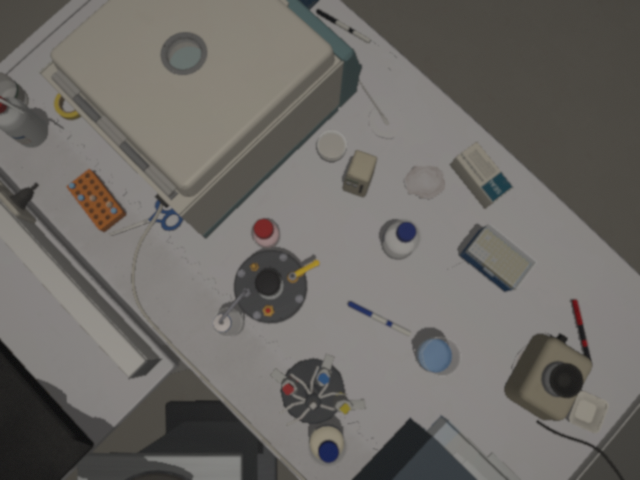

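View pics/wrist0.png

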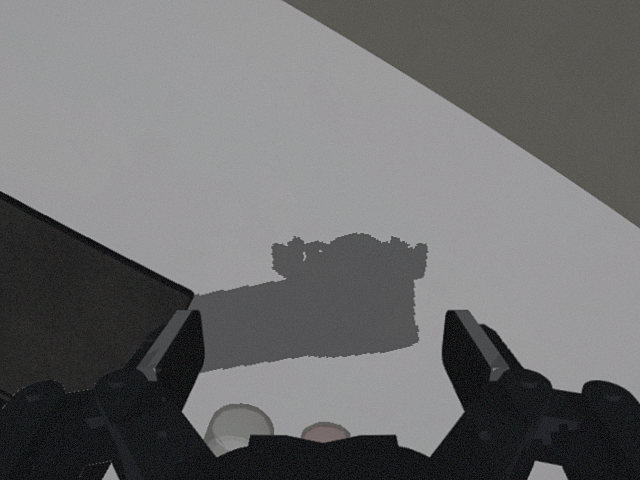

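The side view shows the vessel at about (255,262), with the plunger at (251,212) and the vent handle from (270,240) to (293,247). The top view shows the plunger at (268,283), the handle tip near (316,263), the red bottle at (265,232), and the beaker at (223,322). Next I'll enlarge crops.

```bash
cat > h.py <<'E'
import numpy as np,cv2
from bench import *
def K(n):
    c=camera_info(n); f=240/np.tan(np.radians(c['fov_y'])/2)
    return np.array([[f,0,c['cx']],[0,f,c['cy']],[0,0,1]]),c
def proj(n,P):
    k,c=K(n); return cv2.projectPoints(np.array(P,float).reshape(-1,1,3),c['rvec'],c['tvec'],k,c['D'])[0].reshape(-1,2)
def ray(n,uv):
    k,c=K(n); p=cv2.undistortPoints(np.array(uv,float).reshape(-1,1,2),k,c['D']).reshape(-1,2)
    R=cv2.Rodrigues(c['rvec'])[0]; o=-R.T@c['tvec']
    return o,(np.c_[p,np.ones(len(p))]@R)
def atz(n,uv,z):
    o,d=ray(n,uv); z=np.broadcast_to(z,len(d)); return o+d*((z-o[2])/d[:,2])[:,None]
def crop(src,x,y,w,h,s,out):
    im=cv2.imread(src)[y:y+h,x:x+w]; cv2.imwrite(out,cv2.resize(im,None,fx=s,fy=s,interpolation=cv2.INTER_CUBIC))
E
python3 - <<'E'
from h import *
crop('pics/side0.png',190,185,130,120,6,'pics/sc.png')
crop('pics/top0.png',205,205,130,130,4.6,'pics/tc.png')
print(proj('top',[[0,0,0],[.183,.65,0],[.183,.65,.23]]),proj('side',[[0,0,0],[.183,.65,0]]))
print(atz('top',[[268,283],[316,263],[290,278]],[.184,.1375,.1375]))
print(atz('side',[[251,212],[293,247],[270,240]],[.184,.1375,.1375]))
E
```

```text
[[ 157.70305062  535.07975852]
 [-149.46412094  429.26280454]
 [-242.05050854  444.81558762]] [[ -6.10613847 295.57697431]
 [ 62.56961674 154.45765339]]
[[ 0.46446045 -0.2252379   0.184     ]
 [ 0.50338504 -0.30575965  0.1375    ]
 [ 0.47731294 -0.26005966  0.1375    ]]
[[ 0.45960818 -0.23587353  0.184     ]
 [ 0.50527589 -0.30644411  0.1375    ]
 [ 0.47897948 -0.26781867  0.1375    ]]
```

View pics/sc.png

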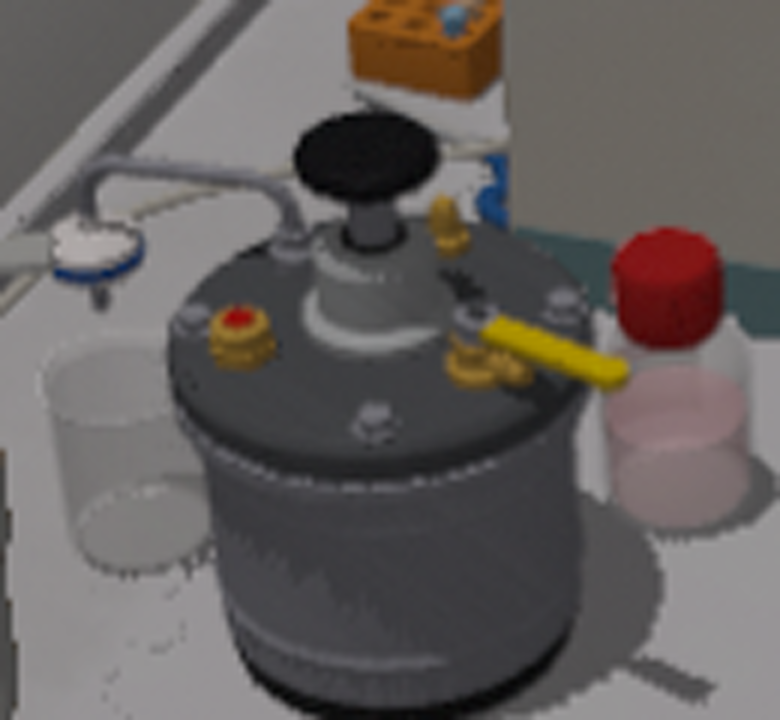

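View pics/tc.png

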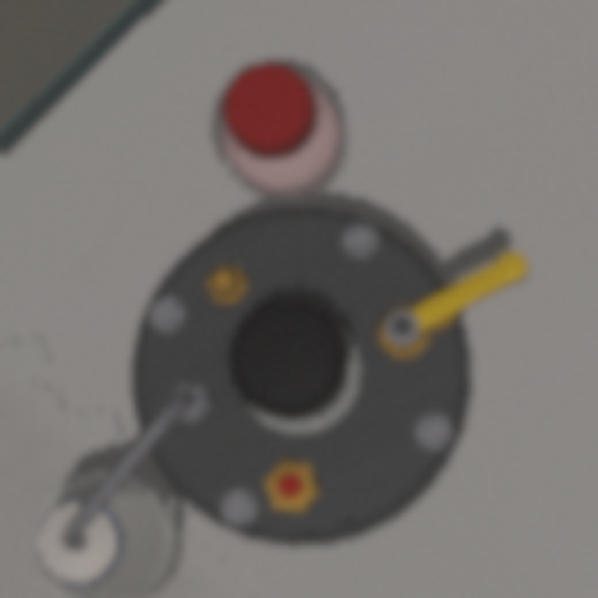

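```bash
cat >> h.py <<'E'
def tri(uvt,uvs,a='top',b='side'):
    o1,d1=ray(a,[uvt]);o2,d2=ray(b,[uvs]);d1=d1[0]/np.linalg.norm(d1);d2=d2[0]/np.linalg.norm(d2)
    s=np.linalg.lstsq(np.c_[d1,-d2],o2-o1,rcond=None)[0]
    p,q=o1+s[0]*d1,o2+s[1]*d2; return (p+q)/2,np.linalg.norm(p-q)
E
python3 - <<'E'
from h import *
np.set_printoptions(precision=4,suppress=True)
T=dict(plunger=(268,282),pivot=(292.4,276.1),tipend=(318.5,262.2),pin=(267.8,310.7),relief=(254.3,267))
S=dict(plunger=(251.2,211.2),pivot=(270,238),tipend=(293.3,246.7),pin=(229.8,238),relief=(264,219))
Z=dict(plunger=.184,pivot=.1415,tipend=.1375,pin=.1335,relief=.138)
for k in T: print(k,*tri(T[k],S[k]),atz('top',[T[k]],Z[k])[0],atz('side',[S[k]],Z[k])[0])
# fit vessel pose (x,y,yaw) from known heights
from scipy.optimize import least_squares
L=dict(plunger=(0,0,.184),pivot=(0,-.043,.1415),pin=(-.040,.018,.1335),relief=(.042,.014,.138))
def P(p):
    c,s=np.cos(p[2]),np.sin(p[2]); return {k:(p[0]+c*x-s*y,p[1]+s*x+c*y,z) for k,(x,y,z) in L.items()}
def r(p):
    q=P(p); ks=list(L); w=[q[k] for k in ks]
    return np.r_[(proj('top',w)-[T[k] for k in ks]).ravel(),(proj('side',w)-[S[k] for k in ks]).ravel()]
f=least_squares(r,[.463,-.228,0.5]); f2=least_squares(r,[.463,-.228,-1])
for g in (f,f2): print(g.cost,g.x,g.fun.reshape(-1,2))
E
```

```text
plunger [ 0.4655 -0.2244  0.1781] 0.0024232173102909406 [ 0.4661 -0.2252  0.184 ] [ 0.461  -0.2335  0.184 ]
pivot [ 0.4805 -0.2644  0.1392] 0.0001959459463101162 [ 0.4802 -0.2644  0.1415] [ 0.4793 -0.2675  0.1415]
tipend [ 0.5042 -0.3101  0.1408] 0.00021396978836131048 [ 0.5048 -0.3102  0.1375] [ 0.5061 -0.3059  0.1375]
pin [ 0.4208 -0.221   0.1326] 0.0002675063598949017 [ 0.4208 -0.2211  0.1335] [ 0.4203 -0.2223  0.1335]
relief [ 0.4977 -0.1976  0.1372] 0.0009307489524163169 [ 0.4971 -0.1976  0.138 ] [ 0.4976 -0.1989  0.138 ]
5.358719603007464 [ 0.4643 -0.2254  0.3627] [[ 0.0841  1.0986]
 [ 0.6773  0.3607]
 [ 0.9258  0.1873]
 [-0.0864 -0.8376]
 [-0.0089 -2.5553]
 [-0.3405 -0.5726]
 [ 0.2296  0.0925]
 [ 0.1368 -0.5101]]
5.358719603007555 [ 0.4643 -0.2254  0.3627] [[ 0.0841  1.0986]
 [ 0.6773  0.3607]
 [ 0.9258  0.1873]
 [-0.0864 -0.8376]
 [-0.0089 -2.5553]
 [-0.3405 -0.5726]
 [ 0.2296  0.0925]
 [ 0.1368 -0.5101]]
```

```bash
python3 - <<'E'
from h import *
np.set_printoptions(precision=3,suppress=True)
for n,t,s in [('pip yellow',(345,408),(143,217)),('pip blue',(323,378),(170,198)),('pip red',(288,389),(151,186)),('bluebottle cap',(406,231),(372,298)),('red cap',(265,228),(301.5,231)),('timer',(363,158),(404,256)),('laptop screen corner?',(92,440),(160,110))]:
    print(n,*tri(t,s))
print('box base corner',atz('top',[(205,237)],0),atz('side',[(282,224)],0))
for z in (.2,.3): print('box top corner',atz('top',[(178,195)],z),atz('side',[(280,142)],z))
print('rail end',atz('top',[(160,360),(0,215)],.1),atz('side',[(131,235),(270,115)],.1))
print('white bottle',atz('top',[(328,430)],.1), atz('side',[(98,322)],.1))
print('beaker',atz('top',[(223,322)],.068))
E
python3 - <<'E'
import cv2
im=cv2.imread('pics/top0.png')[180:480,0:400]; cv2.imwrite('pics/tl.png',cv2.resize(im,None,fx=2,fy=2))
im=cv2.imread('pics/side0.png')[0:340,0:330]; cv2.imwrite('pics/sl.png',cv2.resize(im,None,fx=1.75,fy=1.75))
E
```

```text
pip yellow [ 0.272 -0.345  0.288] 0.00038733504476066673
pip blue [ 0.315 -0.313  0.289] 4.297897397755778e-05
pip red [ 0.3   -0.263  0.288] 0.0005300253771830158
bluebottle cap [ 0.562 -0.469  0.122] 0.0006894416936919011
red cap [ 0.573 -0.212  0.095] 0.004263736072263584
timer [ 0.696 -0.391  0.109] 0.017221051417787465
laptop screen corner? [ 0.307 -0.023  0.339] 0.1433958804077979
box base corner [[ 0.576 -0.084  0.   ]] [[ 0.609 -0.033  0.   ]]
box top corner [[ 0.612 -0.074  0.2  ]] [[ 0.621 -0.014  0.2  ]]
box top corner [[ 0.587 -0.098  0.3  ]] [[ 0.523 -0.231  0.3  ]]
rail end [[ 0.336 -0.026  0.1  ]
 [ 0.603  0.29   0.1  ]] [[ 0.27  -0.073  0.1  ]
 [ 0.781  0.409  0.1  ]]
white bottle [[ 0.212 -0.324  0.1  ]] [[ 0.177 -0.294  0.1  ]]
beaker [[ 0.404 -0.133  0.068]]
```

View pics/tl.png

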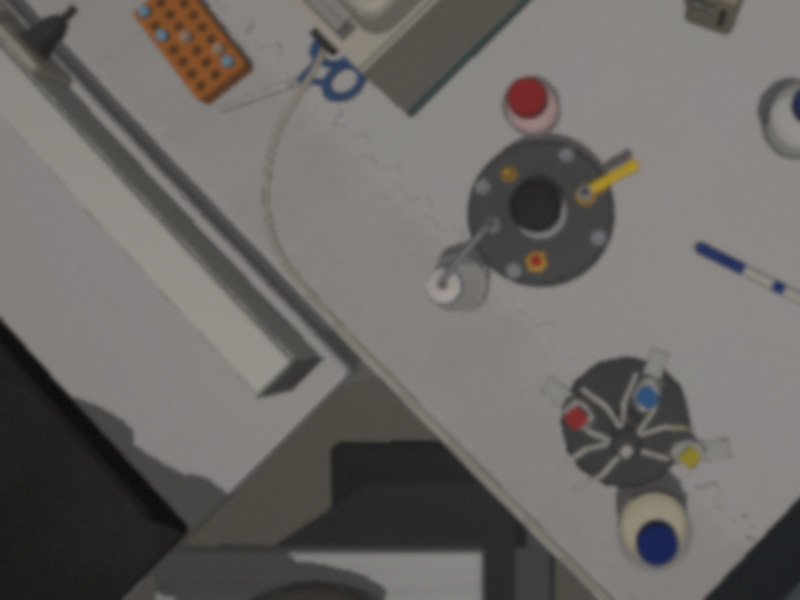

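View pics/sl.png

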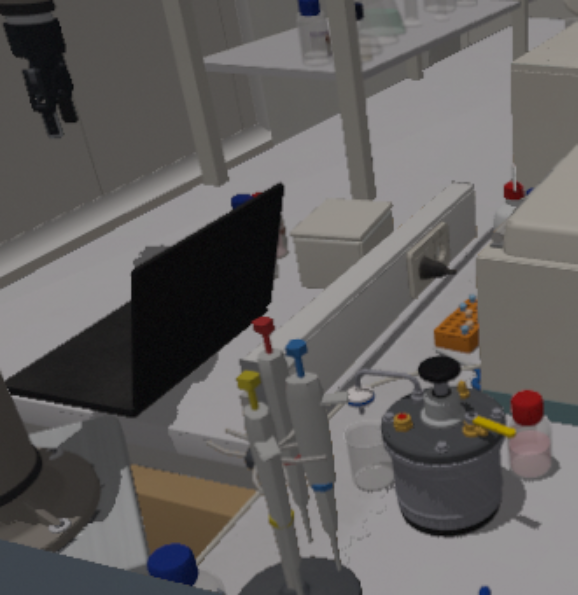

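```bash
python3 - <<'E'
from h import *
np.set_printoptions(precision=3,suppress=True)
print('laptop',*tri((92,443),(76,154)), atz('side',[(161,108),(75,155)],.25),atz('side',[(78,232),(152,175),(10,215)],0))
print('posts foot',atz('side',[(125,105),(207,115)],0.))
o,d=ray('side',[(125,105),(107,0),(207,115),(190,0)]);print(o)
# box top: triangulate center dimple & front corner
print('dimple',*tri((184,52),(381,107)))
print('box top near corner',*tri((182,193),(300,128)), tri((333,60),(470,150)))
# posts: intersect ray with vertical line at foot
f=atz('side',[(125,105),(207,115)],0.)
for p,uv in zip(f,[(107,30),(192,20)]):
    dd=ray('side',[uv])[1][0]; t=np.dot((p-o)[:2],dd[:2])/np.dot(dd[:2],dd[:2]); print('post pt',o+t*dd,p)
E
```

```text
laptop [0.216 0.041 0.236] 0.00391790653841924 [[0.417 0.181 0.25 ]
 [0.216 0.    0.25 ]] [[0.173 0.162 0.   ]
 [0.394 0.376 0.   ]
 [0.033 0.325 0.   ]]
posts foot [[0.441 1.033 0.   ]
 [0.686 0.774 0.   ]]
[ 0.215 -0.913  0.614]
dimple [ 0.835 -0.09   0.269] 0.004727822798725908
box top near corner [ 0.612 -0.1    0.261] 0.026463378872485767 (array([ 0.836, -0.343,  0.261]), np.float64(0.025376815778105705))
post pt [0.436 1.033 0.273] [0.441 1.033 0.   ]
post pt [0.677 0.777 0.325] [0.686 0.774 0.   ]
```

```bash
python3 - <<'E'
from h import *
from scipy.spatial.transform import Rotation as R
np.set_printoptions(precision=4,suppress=True)
o=get_obs(); M=R.from_rotvec(o['orientation']).as_matrix(); print(M,o['joints'])
c=camera_info('wrist'); Rc=cv2.Rodrigues(c['rvec'])[0]; p=-Rc.T@c['tvec']; print('cam in tool',M.T@(p-o['tcp_pos'])); print(M.T@Rc.T)
E
```

```text
[[-0.0003  0.2713  0.9625]
 [-0.0014  0.9625 -0.2713]
 [-1.     -0.0014  0.0001]] [-1.4041  0.4776  0.0223  1.5562 -0.0115  1.1093 -0.0831]
cam in tool [-0.1423  0.001  -0.0743]
[[ 0.0004 -0.2944  0.9557]
 [ 1.      0.0005 -0.0003]
 [-0.0004  0.9557  0.2944]]
```

apply_moves:
  series: "0 0 0 -0.06 0 0 0.5; 0 0 0 -0.12 0 0 0; 0 0 0 -0.18 0 0 0; 0 0 0 -0.22 0 0 0"

```text
clock: 0.65
tcp_pos: [0.1833, 0.6498, 0.4546]
orientation: [0.218, 1.56, -0.213]
contact_force: [1.1, 1.0, -0.5]
grip_width: 0.0122
```

```bash
cat >> h.py <<'E'
from scipy.spatial.transform import Rotation as Ro
def rows(wps,hand=0):
    """wps: list of (x,y,z,yaw) with yaw=world angle of tool y, tool pointing down. prints tool-frame rows from the measured pose"""
    o=get_obs(); p=np.array(o['tcp_pos']); M=Ro.from_rotvec(o['orientation'])
    out=[]
    for x,y,z,a in wps:
        xt=np.array([0,0,-1.]); yt=np.array([np.cos(a),np.sin(a),0]); T=Ro.from_matrix(np.c_[xt,yt,np.cross(xt,yt)])
        out.append(np.r_[(M.inv()*T).as_rotvec(),M.inv().apply(np.array([x,y,z])-p)])
        print(np.round(out[-1],3))
    return out
def st():
    o=get_obs(); print({k:np.round(o[k],4) for k in ('clock','tcp_pos','joints','contact_force','grip_width')}); return o
E
python3 - <<'E'
from h import *
st()
w=[]
for k in range(1,18):
    a=np.radians(74.3-6*k); r=.66-.006*k if k<10 else .6
    w.append((r*np.cos(a),r*np.sin(a),.45,a))
rows(w)
E
```

```text
{'clock': np.float64(0.65), 'tcp_pos': array([0.1833, 0.6498, 0.4546]), 'joints': array([-1.4169,  0.3751,  0.0435,  1.2174, -0.0159,  1.5463, -0.0803]), 'contact_force': array([ 1.0533,  1.0017, -0.4827]), 'grip_width': np.float64(0.0122)}
[ 0.104 -0.    -0.003  0.005 -0.025  0.068]
[ 0.209 -0.001 -0.003  0.004 -0.041  0.134]
[ 0.313 -0.001 -0.003  0.004 -0.064  0.198]
[ 0.418 -0.001 -0.003  0.004 -0.094  0.258]
[ 0.523 -0.001 -0.003  0.004 -0.129  0.315]
[ 0.627 -0.001 -0.003  0.004 -0.17   0.366]
[ 0.732 -0.001 -0.003  0.004 -0.216  0.413]
[ 0.837 -0.002 -0.003  0.004 -0.265  0.454]
[ 0.942 -0.002 -0.003  0.004 -0.319  0.49 ]
[ 1.046 -0.002 -0.003  0.003 -0.375  0.519]
[ 1.151 -0.002 -0.003  0.003 -0.431  0.548]
[ 1.256 -0.002 -0.003  0.003 -0.489  0.57 ]
[ 1.36  -0.002 -0.002  0.003 -0.55   0.587]
[ 1.465 -0.003 -0.002  0.003 -0.612  0.597]
[ 1.57  -0.003 -0.002  0.002 -0.675  0.6  ]
[ 1.675 -0.003 -0.002  0.002 -0.737  0.597]
[ 1.779 -0.003 -0.002  0.002 -0.799  0.587]
```

apply_moves:
  series: "0.1 0 0 0 -0.022 0.06 0; 0.2 0 0 0 -0.04 0.12 0; 0.3 0 0 0 -0.063 0.175 0"

```text
clock: 1.02
tcp_pos: [0.3361, 0.5402, 0.4509]
orientation: [0.453, 1.523, -0.453]
contact_force: [0.8, 0.7, -0.6]
grip_width: -0.0004
```

```bash
python3 - <<'E'
from h import *
st()
w=[]
for k in range(1,13):
    a=np.radians(56-6*k); r=.64-.005*k
    w.append((r*np.cos(a),r*np.sin(a),.45,a))
rows(w)
E
```

```text
{'clock': np.float64(1.025), 'tcp_pos': array([0.3361, 0.5402, 0.4509]), 'joints': array([-1.2261,  0.3011,  0.157 ,  1.3326, -0.0462,  1.5118, -0.0806]), 'contact_force': array([ 0.7908,  0.7184, -0.6149]), 'grip_width': np.float64(-0.0004)}
[ 0.12   0.     0.     0.001 -0.006  0.09 ]
[ 0.225  0.     0.     0.001 -0.022  0.154]
[ 0.329  0.     0.     0.001 -0.045  0.216]
[ 0.434  0.     0.     0.001 -0.074  0.275]
[ 0.539  0.     0.     0.001 -0.108  0.329]
[ 0.644  0.     0.     0.001 -0.148  0.38 ]
[ 0.748  0.     0.     0.001 -0.193  0.425]
[ 0.853  0.     0.     0.001 -0.241  0.466]
[ 0.958  0.     0.     0.001 -0.294  0.5  ]
[ 1.062e+00  0.000e+00  0.000e+00  1.000e-03 -3.490e-01  5.290e-01]
[ 1.167e+00  0.000e+00  0.000e+00  1.000e-03 -4.060e-01  5.520e-01]
[ 1.272e+00  0.000e+00  0.000e+00  1.000e-03 -4.650e-01  5.680e-01]
```

apply_moves:
  series: "0.1 0 0 0 -0.006 0.06 0; 0.2 0 0 0 -0.02 0.12 0; 0.29 0 0 0 -0.036 0.18 0; 0.39 0 0 0 -0.06 0.235 0; 0.49 0 0 0 -0.09 0.29 0; 0.59 0 0 0 -0.125 0.34 0; 0.69 0 0 0 -0.165 0.385 0; 0.79 0 0 0 -0.21 0.43 0; 0.89 0 0 0 -0.26 0.465 0; 1.0 0 0 0 -0.31 0.495 0; 1.1 0 0 0 -0.365 0.52 0; 1.2 0 0 0 -0.42 0.54 0"

```text
clock: 2.52
tcp_pos: [0.5587, -0.1065, 0.451]
orientation: [1.36, 1.104, -1.361]
contact_force: [1.0, -0.6, 0.7]
grip_width: 0.0002
```

```bash
python3 - <<'E'
from h import *
o=st(); np.set_printoptions(suppress=True)
a=np.radians(-30)
print(np.linalg.norm(o['tcp_pos'][:2]),Ro.from_rotvec(o['orientation']).as_matrix()[:,1])
rows([(.4712,-.3228,.30,a),(.4712,-.3228,.131,a)])
E
```

```text
{'clock': np.float64(2.525), 'tcp_pos': array([ 0.5587, -0.1065,  0.451 ]), 'joints': array([-0.4767,  0.1884,  0.6775,  1.5193, -0.1181,  1.4759, -0.0042]), 'contact_force': array([ 1.0311, -0.587 ,  0.6689]), 'grip_width': np.float64(0.0002)}
0.5687687329082692 [ 0.9785367  -0.20607232 -0.00036079]
[ 0.316  0.     0.     0.151 -0.041  0.23 ]
[ 0.316  0.     0.     0.32  -0.041  0.23 ]
```

apply_moves:
  series: "0.08 0 0 0.02 -0.01 0.058 0; 0.16 0 0 0.05 -0.02 0.11 0; 0.24 0 0 0.08 -0.03 0.16 0; 0.316 0 0 0.12 -0.041 0.21 0; 0.316 0 0 0.151 -0.041 0.23 0; 0.316 0 0 0.151 -0.041 0.23 0"

```text
clock: 3.28
tcp_pos: [0.4702, -0.3222, 0.2981]
orientation: [1.581, 0.918, -1.588]
contact_force: [0.6, -0.1, -0.3]
grip_width: 0.0
```

```bash
python3 - <<'E'
from h import *
st()
for n in ('side','wrist'): cv2.imwrite(f'pics/{n}1.png',grab_frame(n))
E
```

```text
{'clock': np.float64(3.275), 'tcp_pos': array([ 0.4702, -0.3222,  0.2981]), 'joints': array([-0.1459,  0.3095,  0.8089,  1.7664, -0.2394,  1.1731,  0.2101]), 'contact_force': array([ 0.6379, -0.145 , -0.2828]), 'grip_width': np.float64(0.0)}
```

View pics/side1.png

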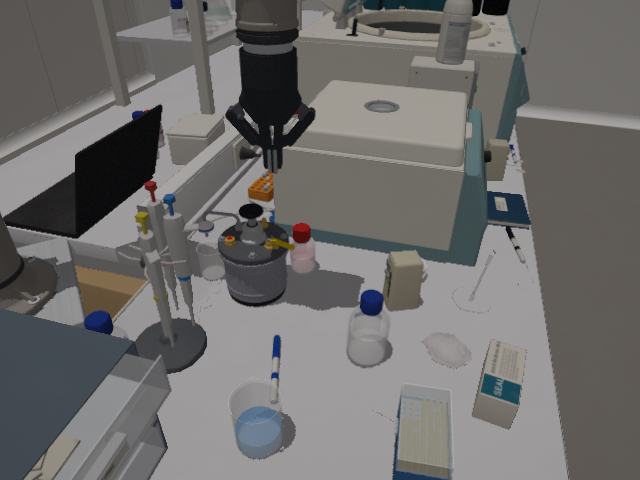

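View pics/wrist1.png

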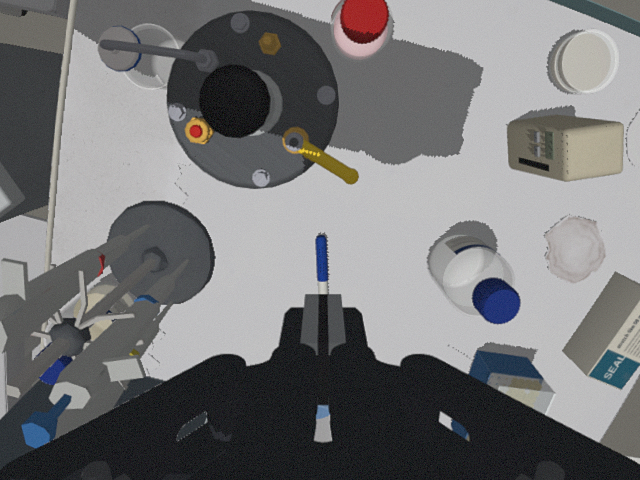

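The wrist view shows the shut fingers at (322,300–350), the plunger centre at (234,102), the pivot at (293,140), the handle tip at (356,178), and the pin at (196,131). I'll check these against the earlier measurement.

```bash
python3 - <<'E'
from h import *
np.set_printoptions(precision=4,suppress=True)
print(atz('wrist',[(234,102),(293,140),(355,179),(196,131),(269,43)],[.184,.1415,.1375,.1335,.138]))
o=get_obs();k,c=K('wrist');print(proj('wrist',[o['tcp_pos']]))
# rows for vent: from here
piv=np.array([.4795,-.2656])
a=np.radians(-30)
W=[(.4712,-.3228,.131,a)]
rows(W)
for th in np.radians([-75,-65,-55,-45,-35,-25,-15,-5,5,13,20.8]):
    c=piv+.046*np.array([np.cos(th),np.sin(th)])+.016*np.array([np.sin(th),-np.cos(th)]); print(np.degrees(th),c)
E
```

```text
[[ 0.4679 -0.224   0.184 ]
 [ 0.4831 -0.2621  0.1415]
 [ 0.508  -0.3093  0.1375]
 [ 0.4241 -0.2209  0.1335]
 [ 0.5021 -0.1975  0.138 ]]
[[321.0665 318.6355]]
[ 0.004 -0.     0.     0.17  -0.001  0.003]
-75.0 [ 0.476  -0.3142]
-65.0 [ 0.4844 -0.3141]
-55.0 [ 0.4928 -0.3125]
-45.0 [ 0.5007 -0.3094]
-35.0 [ 0.508  -0.3051]
-25.0 [ 0.5144 -0.2995]
-14.999999999999998 [ 0.5198 -0.293 ]
-5.0 [ 0.5239 -0.2855]
5.0 [ 0.5267 -0.2775]
13.0 [ 0.5279 -0.2708]
20.8 [ 0.5282 -0.2642]
```

apply_moves:
  series: "0 0 0 0.06 -0.001 0.003 0; 0 0 0 0.12 -0.001 0.003 0; 0 0 0 0.165 -0.001 0.003 0; 0 0 0 0.165 -0.001 0.003 0"

```text
clock: 3.88
tcp_pos: [0.4703, -0.3212, 0.1338]
orientation: [1.578, 0.923, -1.582]
contact_force: [-0.4, 0.1, 1.4]
grip_width: 0.0001
```

```bash
python3 - <<'E'
from h import *
np.set_printoptions(precision=4,suppress=True)
st(); a=np.radians(-30)
piv=np.array([.481,-.264]); W=[]
for th in np.radians([-70,-60,-50,-40,-30,-20,-10,0,8,15,20.8]):
    c=piv+.044*np.array([np.cos(th),np.sin(th)])+.016*np.array([np.sin(th),-np.cos(th)]); W.append((c[0],c[1],.132,a))
rows(W)
cv2.imwrite('pics/wrist2.png',grab_frame('wrist'))
E
```

```text
{'clock': np.float64(3.875), 'tcp_pos': array([ 0.4703, -0.3212,  0.1338]), 'joints': array([-0.0318,  0.5031,  0.6916,  1.9324, -0.4186,  0.8579,  0.3632]), 'contact_force': array([-0.365 ,  0.0783,  1.4068]), 'grip_width': np.float64(0.0001)}
[ 0.006 -0.     0.004  0.002  0.004 -0.014]
[ 0.006 -0.     0.004  0.002  0.011 -0.019]
[ 0.006 -0.     0.004  0.002  0.017 -0.025]
[ 0.006 -0.     0.004  0.002  0.021 -0.031]
[ 0.006 -0.     0.004  0.002  0.025 -0.039]
[ 0.006 -0.     0.004  0.002  0.027 -0.047]
[ 0.006 -0.     0.004  0.002  0.028 -0.055]
[ 0.006 -0.     0.004  0.002  0.027 -0.063]
[ 0.006 -0.     0.004  0.002  0.026 -0.069]
[ 0.006 -0.     0.004  0.002  0.024 -0.075]
[ 0.006 -0.     0.004  0.002  0.021 -0.079]
```

View pics/wrist2.png

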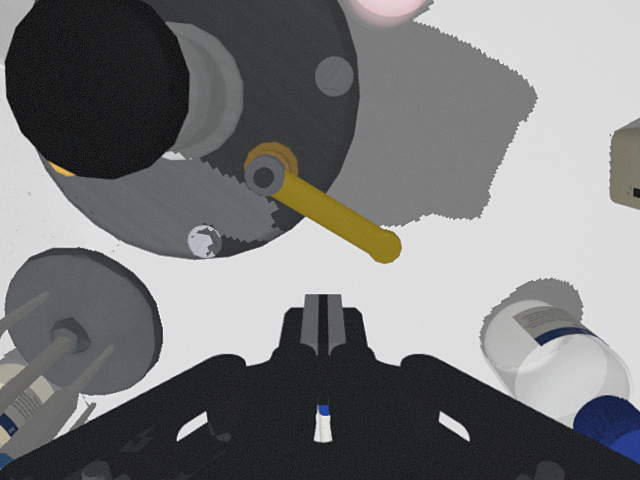

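apply_moves:
  series: "0 0 0 0.001 0.003 -0.01 0; 0 0 0 0.001 0.01 -0.018 0; 0 0 0 0.001 0.016 -0.025 0; 0 0 0 0.001 0.021 -0.031 0; 0 0 0 0.001 0.025 -0.039 0; 0 0 0 0.001 0.027 -0.047 0; 0 0 0 0.001 0.027 -0.047 0"

```text
clock: 4.8
tcp_pos: [0.5178, -0.2954, 0.1342]
orientation: [1.581, 0.918, -1.58]
contact_force: [0.2, -0.7, 0.2]
grip_width: -0.0001
```

```bash
python3 - <<'E'
from h import *
np.set_printoptions(precision=4,suppress=True)
st(); print(atz('wrist',[(265,177)],[.1415]))
cv2.imwrite('pics/wrist3.png',grab_frame('wrist'))
E
```

```text
{'clock': np.float64(4.8), 'tcp_pos': array([ 0.5178, -0.2954,  0.1342]), 'joints': array([-0.0874,  0.541 ,  0.6818,  1.8718, -0.4345,  0.8815,  0.2888]), 'contact_force': array([ 0.174 , -0.6761,  0.2134]), 'grip_width': np.float64(-0.0001)}
[[ 0.5294 -0.2382  0.1415]]
```

View pics/wrist3.png

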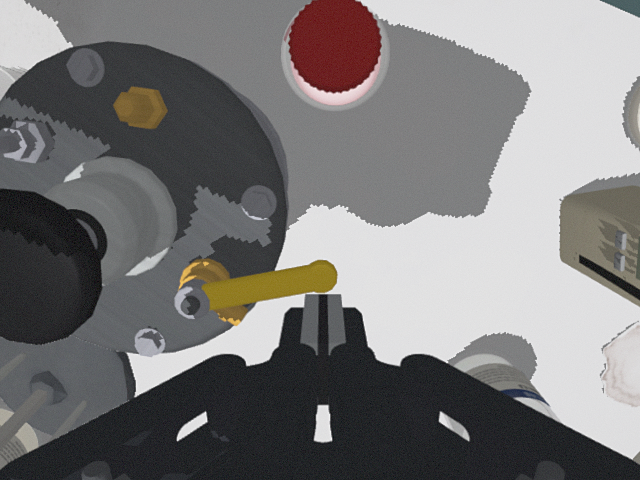

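```bash
python3 - <<'E'
from h import *
np.set_printoptions(precision=4,suppress=True)
P=atz('wrist',[(192,300),(322,276)],[.1415,.1405]);print(P); d=P[1]-P[0]; print(np.degrees(np.arctan2(d[1],d[0])))
a=np.radians(-30)
piv=np.array([.4805,-.265]); W=[]
for th in np.radians([-10,0,8,15,20.8,24]):
    c=piv+.043*np.array([np.cos(th),np.sin(th)])+.0155*np.array([np.sin(th),-np.cos(th)]); W.append((c[0],c[1],.133,a))
rows(W)
E
```

```text
[[ 0.4826 -0.263   0.1415]
 [ 0.5278 -0.2784  0.1405]]
-18.793109081681298
[ 0.004 -0.    -0.     0.001 -0.002 -0.008]
[ 0.004 -0.    -0.     0.001 -0.002 -0.016]
[ 0.004 -0.    -0.     0.001 -0.004 -0.022]
[ 0.004 -0.    -0.     0.001 -0.006 -0.028]
[ 0.004 -0.    -0.     0.001 -0.008 -0.032]
[ 0.004 -0.    -0.     0.001 -0.009 -0.034]
```

apply_moves:
  series: "0 0 0 0 -0.001 -0.008 0; 0 0 0 0 -0.002 -0.015 0; 0 0 0 0 -0.004 -0.022 0; 0 0 0 0 -0.006 -0.028 0; 0 0 0 0 -0.008 -0.032 0; 0 0 0 0 -0.008 -0.032 0"

```text
clock: 5.6
tcp_pos: [0.5259, -0.265, 0.1345]
orientation: [1.581, 0.915, -1.581]
contact_force: [-1.9, -3.1, -1.0]
grip_width: 0.0001
```

```bash
python3 - <<'E'
from h import *
st(); 
cv2.imwrite('pics/wrist4.png',grab_frame('wrist'))
E
```

```text
{'clock': np.float64(5.6), 'tcp_pos': array([ 0.5259, -0.265 ,  0.1345]), 'joints': array([-0.1483,  0.5296,  0.6864,  1.8898, -0.4297,  0.8729,  0.2329]), 'contact_force': array([-1.9007, -3.1332, -1.0049]), 'grip_width': np.float64(0.0001)}
```

View pics/wrist4.png

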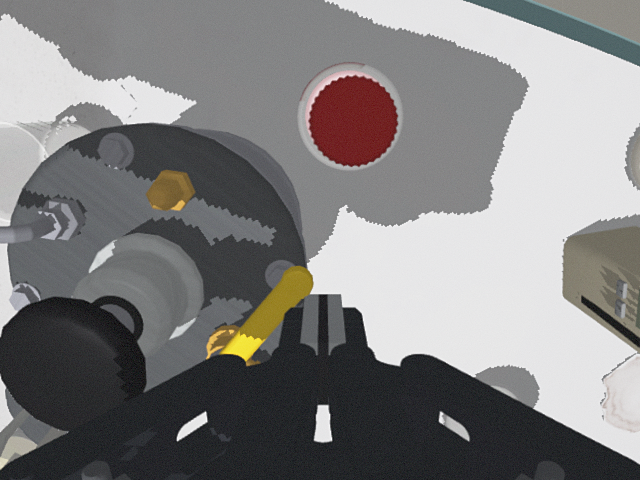

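```bash
python3 - <<'E'
from h import *
np.set_printoptions(precision=4,suppress=True)
P=atz('wrist',[(297,281),(239,350)],[.1405,.1405]); d=P[0]-P[1]; print(P,np.degrees(np.arctan2(d[1],d[0])))
E
```

```text
[[ 0.5276 -0.245   0.1405]
 [ 0.4939 -0.2584  0.1405]] 21.74800417715171
```

apply_moves:
  series: "0 0 0 0 0.003 0.012 0; 0 0 0 -0.02 0.003 0.02 0; 0 0 0 -0.08 0.003 0.02 0; 0 0 0 -0.115 -0.02 -0.01 0; 0 0 0 -0.115 -0.03 -0.03 0; 0 0 0 -0.115 -0.03 -0.03 0"

```text
clock: 6.4
tcp_pos: [0.5155, -0.2221, 0.2507]
orientation: [1.582, 0.919, -1.577]
contact_force: [-0.6, -0.7, -0.3]
grip_width: -0.0001
```

```bash
python3 - <<'E'
from h import *
np.set_printoptions(precision=4,suppress=True)
st(); rows([(.466,-.2245,.195,np.radians(-30))])
for n in ('side','top','wrist'):cv2.imwrite(f'pics/{n}5.png',grab_frame(n))
crop('pics/side5.png',190,185,130,120,5,'pics/sc5.png')
crop('pics/top5.png',205,205,130,130,4.6,'pics/tc5.png')
E
```

```text
{'clock': np.float64(6.4), 'tcp_pos': array([ 0.5155, -0.2221,  0.2507]), 'joints': array([-0.3254,  0.3364,  0.7896,  1.8491, -0.2736,  1.066 ,  0.0527]), 'contact_force': array([-0.5917, -0.6934, -0.2614]), 'grip_width': np.float64(-0.0001)}
[ 0.006 -0.002 -0.001  0.056 -0.042  0.027]
```

View pics/sc5.png

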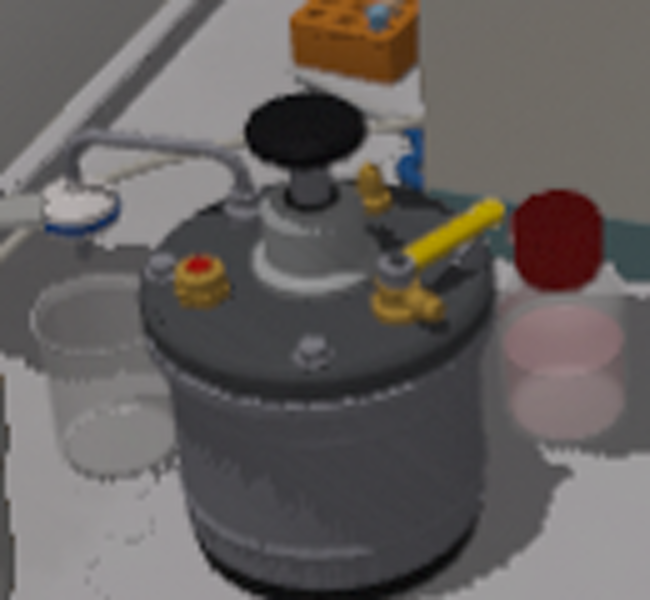

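View pics/wrist5.png

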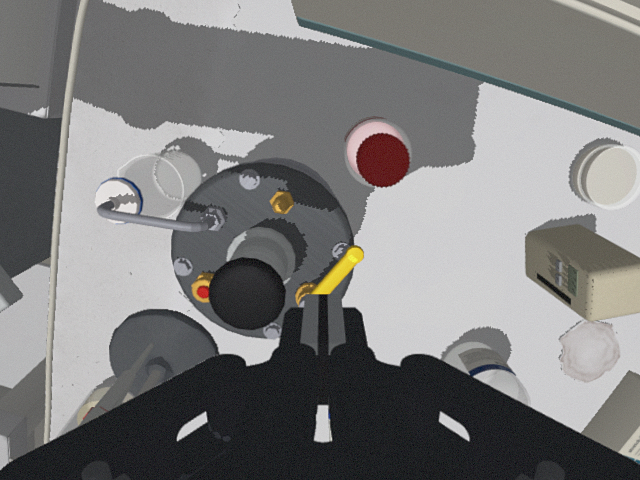

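The vent handle now points toward +x of the vessel, from (316,295) to (357,255). The vessel hasn't moved, and the wrist view shows the plunger disc centred at (247,293).

```bash
python3 - <<'E'
from h import *
np.set_printoptions(precision=4,suppress=True)
P=atz('wrist',[(247,293),(357,255),(316,296),(203,293)],[.184,.1375,.1405,.1335]);print(P);d=P[1]-P[2];print(np.degrees(np.arctan2(d[1],d[0])))
E
```

```text
[[ 0.4691 -0.2215  0.184 ]
 [ 0.5273 -0.2484  0.1375]
 [ 0.4903 -0.2592  0.1405]
 [ 0.4223 -0.2217  0.1335]]
16.255748093742184
```

apply_moves:
  series: "0 0 0 0 -0.041 0.026 0; 0 0 0 0.03 -0.041 0.026 0; 0 0 0 0.06 -0.041 0.026 0; 0 0 0 0.074 -0.041 0.026 0; 0 0 0 0.086 -0.041 0.026 0; 0 0 0 0.086 -0.041 0.026 0"

```text
clock: 7.3
tcp_pos: [0.4656, -0.2269, 0.1658]
orientation: [1.584, 0.918, -1.584]
contact_force: [-12.0, 6.7, 33.1]
grip_width: 0.0003
```

```bash
python3 - <<'E'
from h import *
st(); cv2.imwrite('pics/side6.png',grab_frame('side')); crop('pics/side6.png',190,165,130,140,4.2,'pics/sc6.png')
E
```

```text
{'clock': np.float64(7.3), 'tcp_pos': array([ 0.4656, -0.2269,  0.1658]), 'joints': array([-0.2717,  0.3726,  0.757 ,  2.0286, -0.3367,  0.8674,  0.1506]), 'contact_force': array([-12.0377,   6.7046,  33.1325]), 'grip_width': np.float64(0.0003)}
```

View pics/sc6.png

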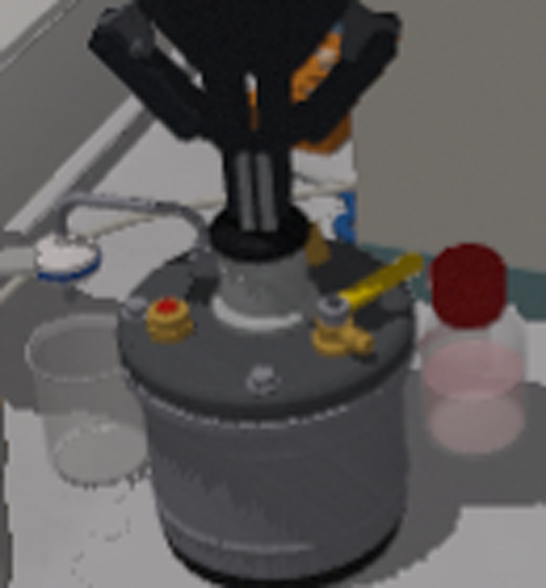

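apply_moves:
  series: "0 0 0 -0.025 0 0 0; 0 0 0 -0.03 0 0 0; 0 0 0 -0.03 0 0 0; 0 0 0 -0.016 0 0 0; 0 0 0 -0.002 0 0 0; 0 0 0 -0.002 0 0 0"

```text
clock: 8.1
tcp_pos: [0.4672, -0.2262, 0.166]
orientation: [1.583, 0.916, -1.58]
contact_force: [-3.7, 3.1, 23.0]
grip_width: -0.0004
```

```bash
python3 - <<'E'
from h import *
st(); cv2.imwrite('pics/side7.png',grab_frame('side')); crop('pics/side7.png',190,165,130,140,4.2,'pics/sc7.png')
E
```

```text
{'clock': np.float64(8.1), 'tcp_pos': array([ 0.4672, -0.2262,  0.166 ]), 'joints': array([-0.2754,  0.3728,  0.7578,  2.0283, -0.3369,  0.8645,  0.1497]), 'contact_force': array([-3.6954,  3.0709, 23.0191]), 'grip_width': np.float64(-0.0004)}
```

View pics/sc7.png

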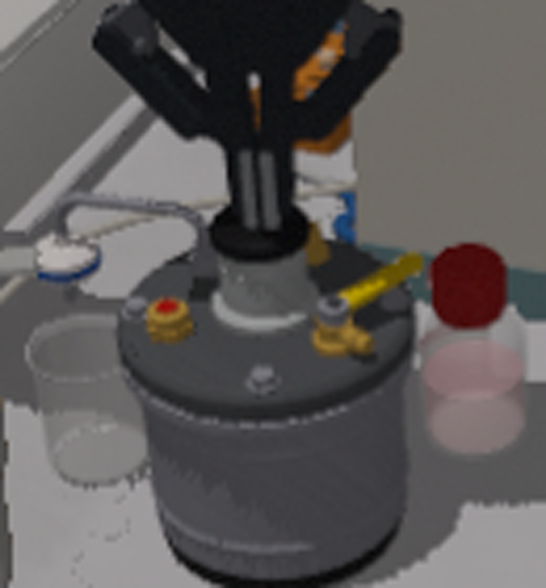

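apply_moves:
  series: "0 0 0 -0.023 0 0 0; 0 0 0 -0.028 0 0 0; 0 0 0 -0.028 0 0 0; 0 0 0 -0.014 0 0 0; 0 0 0 0 0 0 0; 0 0 0 0 0 0 0; 0 0 0 -0.023 0 0 0; 0 0 0 -0.028 0 0 0; 0 0 0 -0.028 0 0 0; 0 0 0 -0.014 0 0 0; 0 0 0 0 0 0 0; 0 0 0 0 0 0 0"

```text
clock: 9.65
tcp_pos: [0.467, -0.2259, 0.1659]
orientation: [1.583, 0.917, -1.58]
contact_force: [-6.3, 3.6, 25.5]
grip_width: 0.0003
```

```bash
python3 - <<'E'
from h import *
st(); cv2.imwrite('pics/side8.png',grab_frame('side')); crop('pics/side8.png',190,165,130,140,4.2,'pics/sc8.png')
E
```

```text
{'clock': np.float64(9.65), 'tcp_pos': array([ 0.467 , -0.2259,  0.1659]), 'joints': array([-0.2774,  0.3732,  0.7604,  2.0287, -0.3387,  0.8653,  0.1514]), 'contact_force': array([-6.284 ,  3.5965, 25.5257]), 'grip_width': np.float64(0.0003)}
```

View pics/sc8.png

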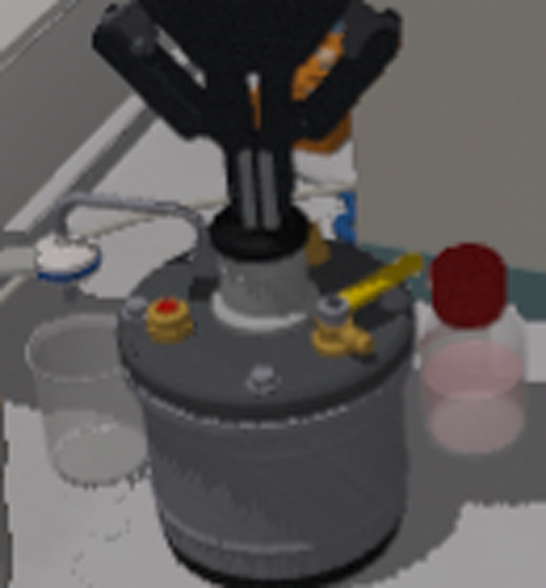

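apply_moves:
  series: "0 0 0 -0.025 0 0 0; 0 0 0 -0.035 0 0 0; 0 0 0 -0.035 0 0 0; 0 0 0 -0.016 0 0 0; 0 0 0 0 0 0 0; 0 0 0 0 0 0 0; 0 0 0 -0.025 0 0 0; 0 0 0 -0.035 0 0 0; 0 0 0 -0.035 0 0 0; 0 0 0 -0.035 0 0 0"

```text
clock: 10.95
tcp_pos: [0.4658, -0.2252, 0.1992]
orientation: [1.58, 0.918, -1.582]
contact_force: [-0.1, 0.2, -0.6]
grip_width: -0.0
```

```bash
python3 - <<'E'
from h import *
st(); cv2.imwrite('pics/side9.png',grab_frame('side')); crop('pics/side9.png',190,165,130,140,4.2,'pics/sc9.png')
E
```

```text
{'clock': np.float64(10.95), 'tcp_pos': array([ 0.4658, -0.2252,  0.1992]), 'joints': array([-0.3182,  0.3224,  0.7972,  2.0005, -0.2856,  0.9334,  0.1062]), 'contact_force': array([-0.0548,  0.1942, -0.5558]), 'grip_width': np.float64(-0.0)}
```

View pics/sc9.png

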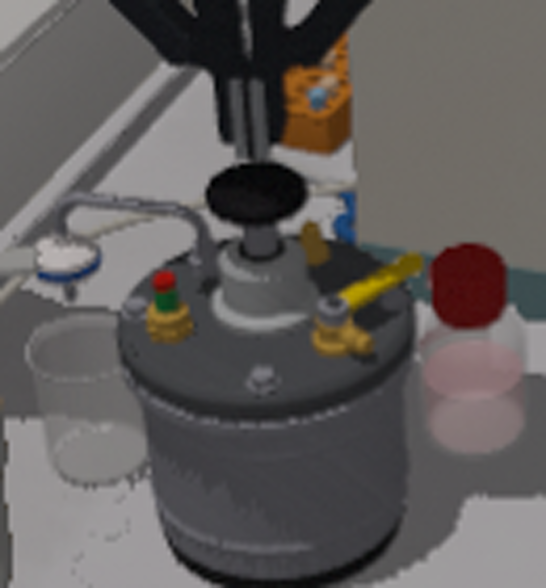

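The pin is out and its green shank shows. I'll lift clear, then verify.

apply_moves:
  series: "0 0 0 -0.04 0 0 0; 0 0 0 -0.09 0 0 0; 0 0 0 -0.12 0 0 0; 0 0 0 -0.12 0 0 0; 0 0 0 -0.12 0 0 0"

```text
clock: 11.62
tcp_pos: [0.4658, -0.2252, 0.3191]
orientation: [1.58, 0.918, -1.582]
contact_force: [-0.5, 0.3, -0.2]
grip_width: -0.0
```

```bash
python3 - <<'E'
from h import *
np.set_printoptions(precision=4,suppress=True)
st(); 
for n in ('side','top','wrist'):cv2.imwrite(f'pics/{n}10.png',grab_frame(n))
crop('pics/side10.png',190,185,130,120,6,'pics/sc10.png')
print(proj('side',[(.4215,-.2213,.1335),(.4215,-.2213,.1485),(.4655,-.2245,.184),(.4655,-.2245,.166)]))
a=cv2.imread('pics/side0.png');b=cv2.imread('pics/side10.png')
E
```

```text
{'clock': np.float64(11.625), 'tcp_pos': array([ 0.4658, -0.2252,  0.3191]), 'joints': array([-0.4226,  0.1656,  0.8672,  1.8556, -0.1361,  1.1834, -0.03  ]), 'contact_force': array([-0.4867,  0.2949, -0.1682]), 'grip_width': np.float64(-0.0)}
[[230.2689 237.5491]
 [229.4364 230.5953]
 [251.6339 208.256 ]
 [252.3634 216.9039]]
```

View pics/sc10.png

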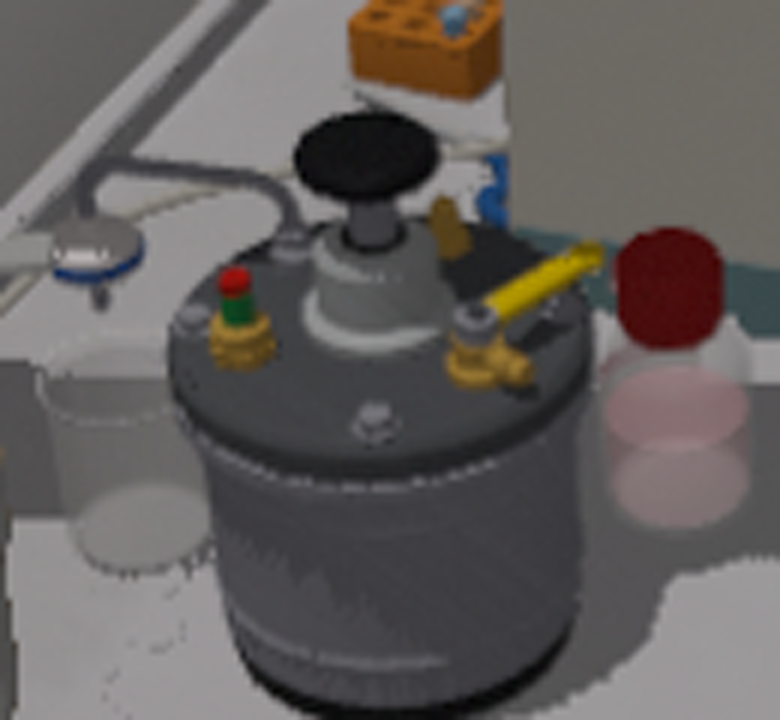

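View pics/side10.png

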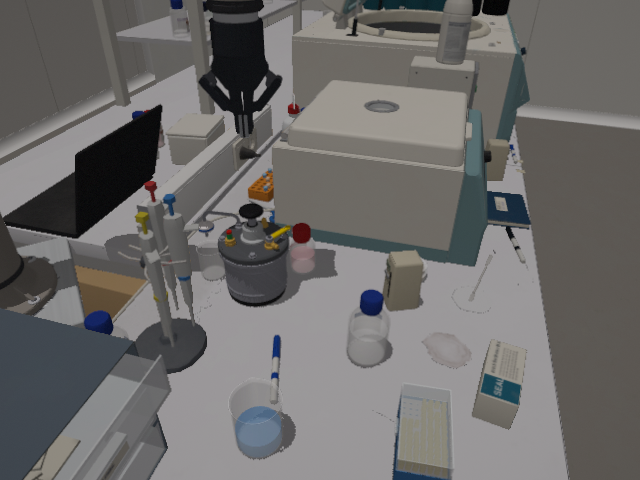

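```bash
python3 - <<'E'
from h import *
p=np.array([.4805,-.265])
for a in (.363,.363-.17): print(proj('side',[(p[0]+.052*np.cos(a),p[1]+.052*np.sin(a),.1375),(p[0],p[1],.1415)]))
E
```

```text
[[290.05754291 226.96487533]
 [270.01429877 237.12250502]]
[[293.28496107 228.83594141]
 [270.01429877 237.12250502]]
```

The handle end is measured at about (289.5,227). That matches fully closed at (290.1,227.0), while the 0.17 rad limit would put it at (293.3,228.8).

```bash
python3 -c "
from bench import hand_in; print(hand_in())"
```

```text
the job is handed in; nothing more can be done
None
```

The vent is closed, the pressure pin is fully out, and I handed the job in at about 11.8 s of the 54 s allowed. I pushed the vent handle round to its stop with the shut fingertips. Then I pressed the plunger right down and let it spring back five times, which popped the pin, and lifted the arm clear.

Last checks, from the camera images and the force reading:
- **Pin:** the green shank shows, and the pin top is at pixel row 230.8, against 230.6 expected for fully out.
- **Vent:** the handle end is within about 1 pixel of where fully closed should put it. One wrist-camera reading along the handle gave an angle about 4° lower, still inside the tolerance.
- **Plunger:** it is back at the same image position as at the start.
- **Other objects:** the vessel, beaker, bottles, timer and marker show no visible movement in the side view.
- **Robot:** it touches nothing, with the fingertips about 13 cm above the plunger. The highest force reading I saw was about 36 N on the first press, at the fingertips. I used about 2 mm less travel after that, and later readings stayed below 27 N.

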